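# Restock the pull-out chiller rack and lock it while loading

## Task

Pull the display rack fully out towards you and push its lever down to lock it; then put every tub and jar from the counter onto the rack, upright: the short tubs on the lower deck and the tall jars on the upper shelf, each pushed well back under the board above it so that no more than 20 mm of it sticks out in front. When all are in, flick the lever fully up to release the rack and push the rack fully home, with the stock still in its place; leave the other things on the counter where they are.

Things in the scene. Friction and masses are not known exactly. Their poses are not given: they have to be found in the camera images.
- rack (a joint): how far the display rack (stepped stand, 270 mm wide, 260 deep) is pulled out along its fixed track, m: 0 = fully home (away from the robot), 0.090 = fully out at its end stop (towards the robot). About 4 N of friction. Rack frame = axes of deck_lower: x away from the robot into the rack, y left, z up; it moves with the rack.
- lever (a joint): angle of the rack's lock lever, rad: 0 = fully up, released (arm points to the robot, 58 deg above level); 0.75 = fully down, locked (15 deg above level). Stiff hinge, 0.12 N m: stays where left. Its pin drops behind a fixed catch only with the rack within 5 mm of fully out, else it strikes the catch; down, it holds the rack with 10 mm of play. It clears the catch below 0.2.
- deck_lower (a point): middle of the front edge (robot side) of the white lower deck, on its top, 45 mm above the counter; axes = rack frame. Deck spans y +-135 mm. From x 0 to 85 mm it is open from above; from 85 on, the clear upper shelf covers it with 62 mm clear height (tubs fit, jars do not). Wire backstop at x 171; thin posts at x 95, y +-130.
- deck_upper (a point): middle of the front edge of the clear upper shelf, on its top (12 mm thick, 119 mm above the counter, 85 mm behind the lower edge); axes = rack frame. Spans y +-135 mm. Its first 85 mm are open from above; from 85 on, a clear canopy covers it with 96 mm clear height (canopy top 220 mm above the counter). Wire backstop at x 168; posts at x 95, y +-130.
- pull_bar (a point): middle of the steel pull bar on the rack's front: 10 mm round, 120 mm long along rack y, 37 mm above the counter, 42 mm before the deck's front edge. The 37 mm gap between bar and deck is open from above for fingers to hook in; the track plate below is 10 mm high. The deck's front face (30 to 45 mm above the counter) or the bar can be pushed.
- lever_hinge (a point): the lever's hinge axis (along rack y), 30 mm above the counter, at x 20 mm, y 165 mm from deck_lower, at the left of the rack; moves with the rack.
- lever_pad (a point): centre of the black rubber pad at the lever's end, 92 mm from the hinge: 26 mm long along the arm, 20 wide (rack y), 12 thick. Push it forward and down on its upper side, or pinch it across its width and swing it up. A lock pin sticks out to +y, 50 mm from the hinge; the fixed catch block stands at y 176 to 190 mm, 50 mm high.
- tub_a: short round white dip tub with a flat yellow lid, 62 mm across, 44 mm high; origin at the centre of its underside, z up. Starts upright on the counter beside the rack. May be absent.
- tub_b: short round white dip tub with a flat yellow lid, 66 mm across, 50 mm high; origin at the centre of its underside, z up. Starts upright on the counter beside the rack. May be absent.
- tub_c: short round white dip tub with a flat yellow lid, 58 mm across, 54 mm high; origin at the centre of its underside, z up. Starts upright on the counter beside the rack. May be absent.
- jar_a: tall round amber glass jar with a brass-coloured lid and paper label, 64 mm across, 80 mm high; origin at the centre of its underside, z up. Starts upright on the counter beside the rack. May be absent.
- jar_b: tall round amber glass jar with a brass-coloured lid and paper label, 60 mm across, 84 mm high; origin at the centre of its underside, z up. Starts upright on the counter beside the rack. May be absent.
- label_roll: not part of the job: a roll of paper labels standing flat, 68 mm across, 32 mm high; origin under its centre
- marker: not part of the job: a black marker pen lying on the counter, 14 mm thick, about 130 mm long
- carton: not part of the job: a closed cardboard carton 70 x 100 x 45 mm; origin under its centre
- scraper: not part of the job: a spatula lying on the counter
- bowl: not part of the job: a steel bowl, 130 mm across the rim, 50 mm high; origin under its centre

How it is judged (in metres and radians):
On the way, in this order (a step that is already met when the one before it is completed fails the run):
1. the rack is pulled fully out (value of joint rack above 0.085 m), for 0.2 s.
2. the lever is pushed down with the rack out: locked (value of joint rack above 0.076 m and value of joint lever above 0.6 rad), for 0.2 s.
3. with the rack locked, every tub stands on the lower deck and every jar on the upper shelf, each pushed back under the board above it (all of step 2 and x of tub_a in the frame of deck_lower between 0.094 and 0.16 m and y of tub_a in the frame of deck_lower between -0.13 and 0.13 m and z of tub_a in the frame of deck_lower between -0.008 and 0.012 m and angle between each of tub_a, tub_b, tub_c, jar_a, jar_b's own z axis and vertical below 0.12 rad and linear speed of each of tub_a, tub_b, tub_c, jar_a, jar_b below 0.03 m/s and x of tub_b in the frame of deck_lower between 0.096 and 0.16 m and y of tub_b in the frame of deck_lower between -0.13 and 0.13 m and z of tub_b in the frame of deck_lower between -0.008 and 0.012 m and x of tub_c in the frame of deck_lower between 0.092 and 0.16 m and y of tub_c in the frame of deck_lower between -0.13 and 0.13 m and z of tub_c in the frame of deck_lower between -0.008 and 0.012 m and x of jar_a in the frame of deck_upper between 0.095 and 0.16 m and y of jar_a in the frame of deck_upper between -0.13 and 0.13 m and z of jar_a in the frame of deck_upper between -0.008 and 0.012 m and x of jar_b in the frame of deck_upper between 0.093 and 0.16 m and y of jar_b in the frame of deck_upper between -0.13 and 0.13 m and z of jar_b in the frame of deck_upper between -0.008 and 0.012 m), for 0.2 s.
4. the lever is flicked up: released (value of joint lever below 0.2 rad), for 0.2 s.
At the end, for the whole second after the job is handed in: The rack is home (within 8 mm), the lever is up (below 0.2 rad), and every tub present stands upright and at rest on the lower deck, every jar present on the upper shelf, pushed back under the board above with at most 20 mm (judged at 22) standing out in front of the board's edge (value of joint rack below 0.008 m and value of joint lever below 0.2 rad and x of tub_a in the frame of deck_lower between 0.094 and 0.16 m and y of tub_a in the frame of deck_lower between -0.13 and 0.13 m and z of tub_a in the frame of deck_lower between -0.008 and 0.012 m and angle between each of tub_a, tub_b, tub_c, jar_a, jar_b's own z axis and vertical below 0.12 rad and linear speed of each of tub_a, tub_b, tub_c, jar_a, jar_b below 0.03 m/s and x of tub_b in the frame of deck_lower between 0.096 and 0.16 m and y of tub_b in the frame of deck_lower between -0.13 and 0.13 m and z of tub_b in the frame of deck_lower between -0.008 and 0.012 m and x of tub_c in the frame of deck_lower between 0.092 and 0.16 m and y of tub_c in the frame of deck_lower between -0.13 and 0.13 m and z of tub_c in the frame of deck_lower between -0.008 and 0.012 m and x of jar_a in the frame of deck_upper between 0.095 and 0.16 m and y of jar_a in the frame of deck_upper between -0.13 and 0.13 m and z of jar_a in the frame of deck_upper between -0.008 and 0.012 m and x of jar_b in the frame of deck_upper between 0.093 and 0.16 m and y of jar_b in the frame of deck_upper between -0.13 and 0.13 m and z of jar_b in the frame of deck_upper between -0.008 and 0.012 m); the robot touches nothing.
It fails at once if a thing that is not part of the job is moved more than 40 mm (distance of any of label_roll, marker, carton, scraper, bowl from where it was at the start of the episode above 0.04 m).
Of tub_a, tub_b, tub_c, jar_a, jar_b only 3 to 4 are there at a start; the rules pass over those that are not, and their reading is None.
At some moment in a run one of tub_a, tub_b, tub_c, jar_a, jar_b may be knocked a few centimetres aside while the robot is not near it.
It also fails if it takes over 210 s, if anything falls off the work surface, if the arm or the gripper's body presses on something with over 40 N, if the wrist force passes 120 N, or if a joint passes its speed limit or range.

## Robot

A 6-joint arm with a two-finger parallel gripper is mounted at the origin on the work surface. World frame = base frame: x ahead of the robot, y to its left, z up, the work surface at z = 0. Lengths are in m, angles in degrees, forces in N, time in s.
With the tool pointing down it reaches from about 0.4 to 0.825 m from the base axis. Payload 7 kg.
Tool frame: the origin (TCP) lies on the mounting face of the last link; the fingertips stand 178 mm ahead of it and the grasp point (between the pads) lies 159 mm ahead of it; z points along the fingers, y is the direction in which the jaws open and shut (so a half turn about z gives the same grasp; the last joint's range is limited). The gripper opens to 88 mm and grips with 3 to 60 N. Pads are 19 mm wide; open, the fingers measure 130 mm over their backs; the gripper's body (78 mm by 193 mm) begins 47 mm behind the grasp point.
Start: joints at [90.132, 20.546, 0.682, 0, -70.136, -16.507], TCP at [0.19, 0.648, 0.405] pointing down, gripper open.
Joint ranges: [-176.03, 176.03], [-82.01, 121.73], [-58.28, 71.71], [-173.87, 95.51], [-174.79, -0.11], [-173.66, 173.66]. Speed limits (degrees/s): [136.94, 136.94, 172.46, 180, 180, 180].

## Interface

Orientations are given as [roll, pitch, yaw] about the fixed x, y, z axes, in that order (R = Rz(yaw) Ry(pitch) Rx(roll)).
In Python, from plant import r gives the robot as it stands. The module is installed in compiled form; this text tells all that it offers.
- The arm moves only by the tool carry_out, never from a script. Its argument "plan" is a list of rows, each a list of 3 entries, a list of its own where there are three numbers: the shift along the tool's x, y, z in m, then the turn, a rotation vector about the tool's x, y, z in degrees, then the closure in counts, from 0 (fully open) to 255 (shut). In form: [[[x, y, z], [ax, ay, az], hand], ...]. A call has 1 to 12 rows; each row shifts and turns the commanded pose from where the row before left it, along the tool's axes as they then stand; what a row does not reach is not made up. A row lasts 1/12 s, in which the tool goes at most 41.7 mm and 7.16 degrees, less where a joint would pass 70% of its speed; a pose out of reach is approached as far as the arm can. A call is refused whole if a number of a shift passes 0.0417 or a number of a turn 7.16, either way. A call with a gripper value outside its range is refused whole. The fingers move at their own pace and stop on an object; "grip_force" is the grip in N (left out, the last holds). Time passes only in rows, so rows that do not move let the fingers close. It gives the time, the measured TCP pose, the force and the opening at its end, in the units of the state.
- r.get_state(): the state, without advancing time (a new reading comes with each control period).
- r.capture(name): name is "scene" or "top" or "wrist"; returns the picture (384x512x3 uint8, red, green, blue); there is no depth.
- r.get_calibration(name): a dict with "K" (3x3 intrinsics, pixels), "D" ([k1, k2, p1, p2, k3] as OpenCV has them; the pictures are not rectified), "rvec" (rotation vector, rad) and "tvec" (3), from world to camera coordinates, as OpenCV has them. Camera axes: x right, y down, z forward; pixel columns grow to the right and rows downward; lengths in m; the calibration is good to about 2 mm. A picture is of the moment at which its call begins: read the wrist's pose just before it. get_calibration takes no time and is no camera call; for the wrist camera it gives the pose at the moment of the call.
- r.close_job(): hands the job in, once; it reports no verdict.
The state is a dict: "time_s": time; "joints": joint angles; "qd": joint speeds; "joint_torque": joint torques, N m; "tcp_pos": TCP position; "eef_rot": TCP orientation; "contact_force": force on the tool from outside, world axes, zero at the start; "moment": the same for the moment, N m; "gripper_width": finger opening in m.
Only numpy, scipy, OpenCV 4.12 (cv2) and the standard library are available. Lean on these libraries where they do the work, as an engineer would, in place of code of your own. Each camera call takes 0.05 s, during which the arm holds its last target. There are 200 camera calls.

## Working session

There is one attempt and no reset: what is moved stays moved. The work goes in short steps, Python scripts to look and compute and a tool call to move; the robot and the scene stay as the last step left them, time stands still between calls to the robot, and variables do not carry over. Pictures are saved under pics/ and viewed, about 12 in all and at most 16, crops included, and the job is handed in when it is done.

Besides the shell and the picture viewer there is one more tool, called after "Emit:" in YAML: its name, and indented under it one key for each argument. carry_out: Moves the arm, as the interface text tells. Its arguments: {"type":"object","properties":{"plan":{"type":"array","items":{"type":"array"}},"grip_force":{"type":"number"}},"required":["plan"]}

```bash
mkdir -p pics; ls
python3 - <<'E'
from plant import r
import cv2,numpy as np
print(r.get_state())
for n in ["scene","top"]:
    c=r.get_calibration(n);print(n,{k:np.round(v,3).tolist() for k,v in c.items()})
    cv2.imwrite(f"pics/{n}0.png",r.capture(n)[:,:,::-1])
E
```

```text
pics
{'time_s': 0.0, 'joints': array([ 9.01302846e+01,  2.05902764e+01,  6.34446577e-01, -1.93477863e-02,
       -7.01378028e+01, -1.65072659e+01]), 'qd': array([ 0.06383907, -0.09069022,  0.02441456, -0.02608472,  0.04122907,
       -0.0190222 ]), 'joint_torque': array([ 8.34954608e-05, -5.82722247e+01,  2.93058103e+01,  6.99725792e+00,
        6.95596682e-03, -1.44915562e-04]), 'tcp_pos': array([0.19026481, 0.64742144, 0.40374308]), 'eef_rot': array([ 1.79905058e+02, -9.16829068e-03, -1.63835621e+01]), 'contact_force': array([-0.0400801 ,  0.24988946,  0.71721776]), 'moment': array([-0.02363318, -0.01997341, -0.02709684]), 'gripper_width': 0.08736924775789942}
scene {'K': [[430.788, 0.0, 251.052], [0.0, 430.788, 191.459], [0.0, 0.0, 1.0]], 'D': [-0.071, 0.0, 0.0, 0.0, 0.0], 'rvec': [1.718, 2.135, -0.595], 'tvec': [0.168, -0.399, 1.718]}
top {'K': [[392.167, 0.0, 258.359], [0.0, 392.167, 192.847], [0.0, 0.0, 1.0]], 'D': [-0.071, 0.0, 0.0, 0.0, 0.0], 'rvec': [2.113, -2.14, 0.179], 'tvec': [-0.027, 0.582, 1.433]}
```

View pics/top0.png

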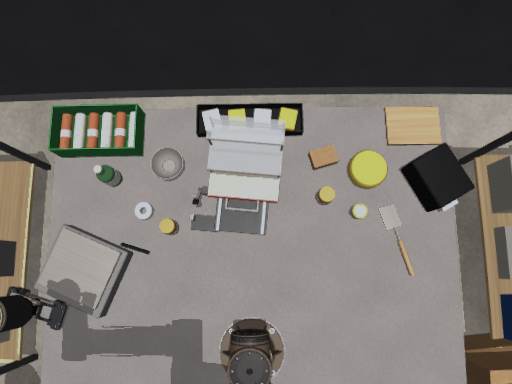

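View pics/scene0.png

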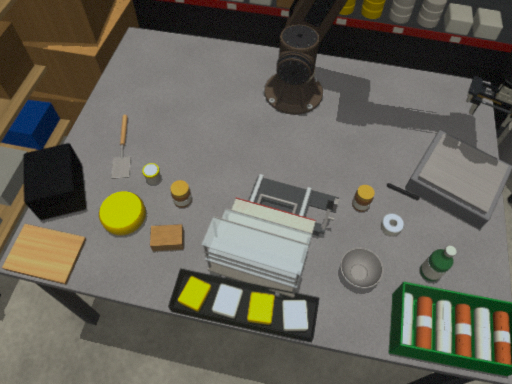

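The top view shows the rack at (245,165) with its bar at (242,210) and the lever at (197,197). There are jars at (168,227) and (327,195), and a possible tub at (360,211). I'll zoom in and write the helpers.

```bash
cat > h.py <<'E'
import numpy as np,cv2
from plant import r
from scipy.spatial.transform import Rotation as R
def ray(cal,px):
    u=cv2.undistortPoints(np.array([[px]],float),np.array(cal["K"],float),np.array(cal["D"],float))[0,0]
    M=cv2.Rodrigues(np.array(cal["rvec"],float))[0]
    return -M.T@np.ravel(cal["tvec"]),M.T@np.array([u[0],u[1],1])
def onplane(cal,px,z):
    o,d=ray(cal,px);return o+d*(z-o[2])/d[2]
def tri(c1,p1,c2,p2):
    o1,d1=ray(c1,p1);o2,d2=ray(c2,p2)
    A=np.stack([d1,-d2],1);s=np.linalg.lstsq(A,o2-o1,rcond=None)[0]
    a,b=o1+s[0]*d1,o2+s[1]*d2
    return (a+b)/2,np.linalg.norm(a-b)
def proj(cal,P):
    return cv2.projectPoints(np.array([P],float),np.array(cal["rvec"],float),np.array(cal["tvec"],float),np.array(cal["K"],float),np.array(cal["D"],float))[0][0,0]
def snap(n,name,box=None,s=1):
    im=r.capture(n)[:,:,::-1]
    cv2.imwrite(f"pics/{name}_full.png",im)
    if box: im=im[box[1]:box[3],box[0]:box[2]]
    cv2.imwrite(f"pics/{name}.png",cv2.resize(im,None,fx=s,fy=s,interpolation=cv2.INTER_CUBIC));return im
def fwd(d):
    "tool-frame shift for world shift d"
    st=r.get_state();return R.from_euler('xyz',st["eef_rot"],degrees=True).inv().apply(d)
E
python3 - <<'E'
from h import *
im=cv2.imread("pics/top0.png")
a=cv2.resize(im[90:265,120:400],None,fx=2.8,fy=2.8,interpolation=cv2.INTER_CUBIC)
cv2.imwrite("pics/topz.png",a)
im2=cv2.imread("pics/scene0.png")
cv2.imwrite("pics/scenez.png",cv2.resize(im2[110:310,90:420],None,fx=2.4,fy=2.4,interpolation=cv2.INTER_CUBIC))
E
```

```text
(no output)
```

View pics/topz.png

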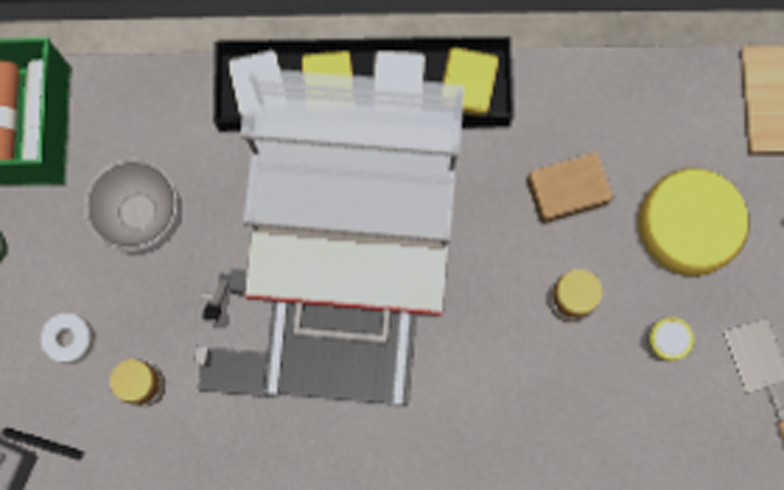

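View pics/scenez.png

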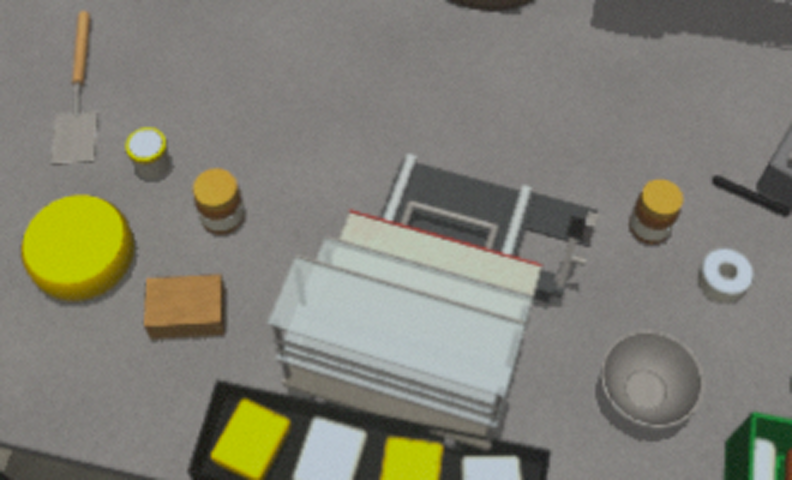

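Three stock items are present: two jars and one tub. No other tub is visible; the large yellow disc is scenery. Next I'll measure them.

Run:
```python
from h import *
T=r.get_calibration("top");S=r.get_calibration("scene")
im=cv2.imread("pics/top0.png");hsv=cv2.cvtColor(im,cv2.COLOR_BGR2HSV)
for nm,px,z in [("jarL",(168,226.5),.082),("jarR",(326.7,194.5),.082),("tub",(359.8,211),.05)]:
    x,y=int(px[0]),int(px[1]);m=np.zeros(im.shape[:2],np.uint8);w=12
    m[y-w:y+w,x-w:x+w]=cv2.inRange(hsv,(18,90,120),(35,255,255))[y-w:y+w,x-w:x+w]
    c=max(cv2.findContours(m,0,cv2.CHAIN_APPROX_NONE)[0],key=cv2.contourArea)
    (cx,cy),rad=cv2.minEnclosingCircle(c);bx=cv2.boundingRect(c)
    P=onplane(T,(cx,cy),z);e=onplane(T,(cx+rad+.5,cy),z)
    print(nm,cx,cy,bx,P.round(3),"diam",2*np.linalg.norm(e-P).round(4), "r",np.hypot(*P[:2]).round(3))
m=cv2.inRange(hsv,(0,120,60),(8,255,255))|cv2.inRange(hsv,(172,120,60),(180,255,255))
m2=np.zeros_like(m);m2[185:210,200:285]=m[185:210,200:285]
ys,xs=np.where(m2);k=np.polyfit(xs,ys,1);x0,x1=xs.min()-.5,xs.max()+.5
A=onplane(T,(x0,np.polyval(k,x0)-.7),.045);B=onplane(T,(x1,np.polyval(k,x1)-.7),.045)
print("deck",A.round(4),B.round(4),np.linalg.norm(A-B),"mid",(A+B)/2)
d=(A-B)/np.linalg.norm(A-B);yaw=np.degrees(np.arctan2(d[1],d[0]))-90;print("rack yaw",yaw)
for p in [(226,209),(257.9,211.4)]:print("bar",onplane(T,p,.037).round(4))
print("pad",tri(T,(196,200),S,(330.4,203.8)),onplane(T,(196,200),.108))
print("catch",onplane(T,(192.5,217),.05))
a=np.radians(yaw);c,s=np.cos(a),np.sin(a);mid=(A+B)/2
f=lambda x,y:(mid[:2]+[c*x-s*y,s*x+c*y]).round(4)
print("hinge",f(.02,.165),"padpred",f(.02-.092*np.cos(np.radians(58)),.165),"bar pred",f(-.042,0))
```

```text
jarL 166.5 225.5 (160, 219, 14, 14) [0.458 0.304 0.082] diam 0.0584 r 0.55
jarR 326.15069580078125 194.0410919189453 (319, 187, 16, 15) [ 0.568 -0.285  0.082] diam 0.0628 r 0.635
tub 359.125 210.625 (352, 204, 15, 15) [ 0.508 -0.413  0.05 ] diam 0.062 r 0.655
deck [0.5763 0.1594 0.045 ] [ 0.5516 -0.0835  0.045 ] 0.24413548012845893 mid [0.56396221 0.03797097 0.045     ]
rack yaw -5.792833703460616
bar [0.523  0.0895 0.037 ]
bar [ 0.5123 -0.0315  0.037 ]
pad (array([0.5472549 , 0.19535896, 0.10940315]), np.float64(0.006167205232329159)) [0.5477365  0.19248605 0.108     ]
catch [0.49249655 0.21447137 0.05      ]
hinge [0.6005 0.2001] padpred [0.552 0.205] bar pred [0.5222 0.0422]
```

Emit:
carry_out:
  plan:
    - [[0,0,0],[0,0,-5.5],255]
    - [[0,0,0],[0,0,-5.4],255]
    - [[0.0205,0.0292,0],[0,0,0],255]
    - [[0.0205,0.0292,0],[0,0,0],255]
    - [[0.0205,0.0292,0],[0,0,0],255]
    - [[0.0205,0.0292,0],[0,0,0],255]
    - [[0.0205,0.0292,0],[0,0,0],255]
    - [[0.0205,0.0292,0],[0,0,0],255]
    - [[0.0205,0.0292,0],[0,0,0],255]
    - [[0.0205,0.0292,0],[0,0,0],255]
    - [[0.0205,0.0292,0],[0,0,0],255]
    - [[0.0205,0.0292,0],[0,0,0],255]

```text
time_s: 1.1
tcp_pos: [0.3669, 0.3356, 0.4046]
eef_rot: [180.0, 0.0, -5.5]
contact_force: [0.4, 0.2, -0.4]
gripper_width: 0.0132
```

Emit:
carry_out:
  plan:
    - [[0.0205,0.0292,0],[0,0,0],255]
    - [[0.0205,0.0292,0],[0,0,0],255]
    - [[0.0205,0.0292,0],[0,0,0],255]
    - [[0.0205,0.0292,0],[0,0,0],255]
    - [[0.0205,0.0292,0],[0,0,0],255]
    - [[0.0205,0.0292,0],[0,0,0],255]
    - [[0.0205,0.0292,0],[0,0,0],255]
    - [[0,0,0],[0,0,0],255]
    - [[0,0,0],[0,0,0],255]

```text
time_s: 1.85
tcp_pos: [0.4903, 0.1185, 0.4042]
eef_rot: [180.0, 0.0, -5.7]
contact_force: [0.4, -0.6, 0.5]
gripper_width: 0.0003
```

Run:
```python
from h import *
c=r.get_calibration("wrist");snap("wrist","w1",None,1.2)
print({k:np.round(v,3).tolist() for k,v in c.items()})
```

```text
{'K': [[331.385, 0.0, 255.67], [0.0, 331.385, 191.793], [0.0, 0.0, 1.0]], 'D': [-0.051, 0.0, 0.0, 0.0, 0.0], 'rvec': [-1.981, 2.188, 0.289], 'tvec': [0.168, 0.428, 0.512]}
```

View pics/w1.png

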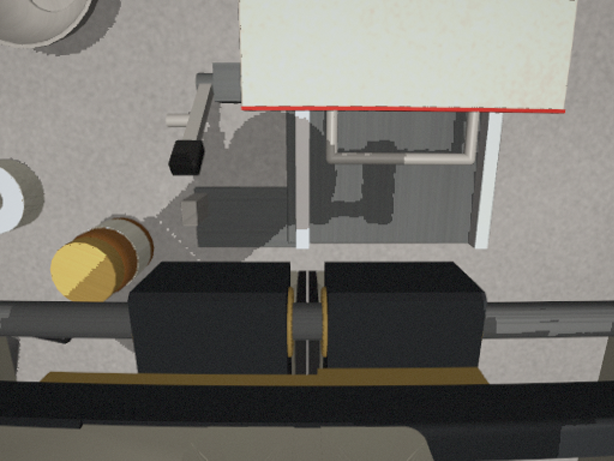

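The wrist view shows deck corners at (241,106) and (565,110), bar ends at (330,158) and (475,161), and the pad at (186,157), all in picture pixels.

Run:
```python
from h import *
c=r.get_calibration("wrist")
A,B=[onplane(c,np.array(p)/1.2,.045) for p in [(241,106.5),(565,109.5)]]
print(A,B,np.linalg.norm(A-B),(A+B)/2)
d=A-B;print("yaw",np.degrees(np.arctan2(d[1],d[0]))-90)
for p in [(328,158),(476,160.5)]:print("bar",onplane(c,np.array(p)/1.2,.037).round(4))
print("pad",onplane(c,np.array((187,153))/1.2,.112).round(4))
print("catch",onplane(c,np.array((190,210))/1.2,.05).round(4))
print("jarL",onplane(c,np.array((84,270))/1.2,.082).round(4))
```

```text
[0.57877581 0.16607647 0.045     ] [ 0.55214348 -0.10251148  0.045     ] 0.269905104773257 [0.56545964 0.03178249 0.045     ]
yaw -5.662757650091635
bar [0.5294 0.0984 0.037 ]
bar [ 0.5152 -0.0299  0.037 ]
pad [0.5488 0.1963 0.112 ]
catch [0.4982 0.2209 0.05  ]
jarL [0.4632 0.3072 0.082 ]
```

Emit:
carry_out:
  plan:
    - [[0.0215,0.0263,0],[0,0,0],255]
    - [[0.0215,0.0263,0],[0,0,0],255]
    - [[0.0215,0.0263,0],[0,0,0],255]
    - [[0,0,0.035],[0,0,0],255]
    - [[0,0,0.035],[0,0,0],255]
    - [[0,0,0.035],[0,0,0],255]
    - [[0,0,0.035],[0,0,0],255]
    - [[0,0,0.03],[0,0,0],255]
    - [[0,0,0.02],[0,0,0],255]
    - [[0,0,0.016],[0,0,0],255]
    - [[0,0,0],[0,0,0],255]
    - [[0,0,0],[0,0,0],255]

```text
time_s: 2.9
tcp_pos: [0.5462, 0.0366, 0.1982]
eef_rot: [179.9, 0.1, -5.4]
contact_force: [-0.1, 0.1, 0.3]
gripper_width: 0.0005
```

Emit:
carry_out:
  plan:
    - [[-0.01,0,0],[0,0,0],255]
    - [[-0.01,0,0],[0,0,0],255]
    - [[-0.01,0,0],[0,0,0],255]
    - [[-0.01,0,0],[0,0,0],255]
    - [[-0.01,0,0],[0,0,0],255]
    - [[-0.01,0,0],[0,0,0],255]
    - [[-0.01,0,0],[0,0,0],255]
    - [[-0.01,0,0],[0,0,0],255]
    - [[-0.01,0,0],[0,0,0],255]
    - [[-0.005,0,0],[0,0,0],255]
    - [[0,0,0],[0,0,0],255]
    - [[0,0,0],[0,0,0],255]

```text
time_s: 3.9
tcp_pos: [0.4522, 0.0451, 0.1999]
eef_rot: [-179.9, -0.1, -5.4]
contact_force: [1.1, 1.1, 0.9]
gripper_width: 0.0004
```

Emit:
carry_out:
  plan:
    - [[-0.003,0,0],[0,0,0],255]
    - [[-0.003,0,0],[0,0,0],255]
    - [[-0.002,0,0],[0,0,0],255]
    - [[0,0,0],[0,0,0],255]
    - [[0,0,0],[0,0,0],255]

```text
time_s: 4.32
tcp_pos: [0.4499, 0.0459, 0.2003]
eef_rot: [-179.8, -0.7, -5.3]
contact_force: [34.9, -23.0, -19.1]
gripper_width: 0.0006
```

Emit:
carry_out:
  plan:
    - [[0.004,0,0],[0,0,0],255]
    - [[0.004,0,-0.01],[0,0,0],255]
    - [[0,0,-0.035],[0,0,0],255]
    - [[0,0,-0.04],[0,0,0],255]
    - [[0,0,-0.035],[0,0,0],255]
    - [[0.006,-0.032,0],[0,0,0],255]
    - [[0.006,-0.032,0],[0,0,0],255]
    - [[0.006,-0.032,0],[0,0,0],255]
    - [[0.006,-0.032,0],[0,0,0],255]
    - [[0.004,-0.029,0],[0,0,0],255]
    - [[0,0,0],[0,0,0],255]
    - [[0,0,0],[0,0,0],255]

```text
time_s: 5.32
tcp_pos: [0.4947, 0.1991, 0.3179]
eef_rot: [179.9, 0.1, -5.4]
contact_force: [0.1, -0.2, 0.2]
gripper_width: 0.0007
```

```bash
cat >> h.py <<'E'
YAW=np.radians(-5.66);EX=np.array([np.cos(YAW),np.sin(YAW)]);EY=np.array([-np.sin(YAW),np.cos(YAW)])
HOME=np.array([.5655,.0318])
def rk(p,out=.09):
    d=np.asarray(p)[:2]-(HOME-out*EX);return np.round([EX@d,EY@d],4)
def wd(x,y,out=.09): return HOME-out*EX+x*EX+y*EY
E
python3 - <<'E'
from h import *
st=r.get_state();print(st["tcp_pos"],rk(st["tcp_pos"]),st["tcp_pos"][2]-.178)
snap("wrist","w2",None,1.2)
E
```

```text
[0.49474018 0.19914994 0.3179104 ] [0.0031 0.1596] 0.13991040042207453
```

View pics/w2.png

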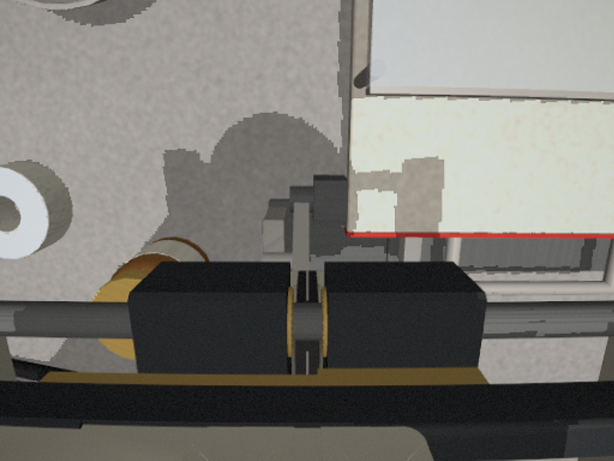

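Emit:
carry_out:
  plan:
    - [[0,0,0.016],[0,0,0],255]
    - [[0,0,0.016],[0,0,0],255]
    - [[-0.009,0,0],[0,0,0],255]
    - [[-0.009,0,0],[0,0,0],255]
    - [[-0.008,0,0.004],[0,0,0],255]
    - [[-0.008,0,0.004],[0,0,0],255]
    - [[-0.007,0,0.006],[0,0,0],255]
    - [[-0.007,0,0.008],[0,0,0],255]
    - [[-0.006,0,0.01],[0,0,0],255]
    - [[-0.005,0,0.01],[0,0,0],255]
    - [[-0.003,0,0.008],[0,0,0],255]
    - [[0,0,0],[0,0,0],255]

```text
time_s: 6.37
tcp_pos: [0.433, 0.2046, 0.2372]
eef_rot: [180.0, -0.1, -5.3]
contact_force: [-2.9, -2.9, 19.2]
gripper_width: 0.0002
```

Emit:
carry_out:
  plan:
    - [[0,0,0],[0,0,0],255]
    - [[0,0,0],[0,0,0],255]
    - [[0,0,-0.03],[0,0,0],255]
    - [[0,0,-0.04],[0,0,0],0]
    - [[0,0,-0.04],[0,0,0],0]
    - [[0.006,-0.02,-0.04],[0,0,0],0]
    - [[0.006,-0.03,0],[0,0,0],0]
    - [[0.006,-0.03,0],[0,0,0],0]
    - [[0,-0.024,0],[0,0,0],0]
    - [[0,0,0],[0,0,0],0]
    - [[0,0,0],[0,0,0],0]

```text
time_s: 7.28
tcp_pos: [0.46, 0.3055, 0.3823]
eef_rot: [179.9, 0.1, -5.4]
contact_force: [-0.4, -0.0, 0.1]
gripper_width: 0.0485
```

```bash
cat >> h.py <<'E'
def lids(px=((326,194),(359,211),(166,226)),zs=(.082,.05,.082),w=22,fn="x"):
    T=r.get_calibration("top");im=snap("top",fn);hsv=cv2.cvtColor(im,cv2.COLOR_BGR2HSV)
    for (x,y),z in zip(px,zs):
        m=np.zeros(im.shape[:2],np.uint8);m[y-w:y+w,x-w:x+w]=cv2.inRange(hsv,(18,90,120),(35,255,255))[y-w:y+w,x-w:x+w]
        cs=[c for c in cv2.findContours(m,0,cv2.CHAIN_APPROX_NONE)[0] if cv2.contourArea(c)>40]
        for c in cs:
            (cx,cy),rad=cv2.minEnclosingCircle(c);P=onplane(T,(cx,cy),z);print((cx,cy),"rad",round(rad,1),P.round(3),"rack",rk(P))
E
python3 - <<'E'
from h import *
st=r.get_state();print(st["tcp_pos"],rk(st["tcp_pos"]),st["contact_force"],st["gripper_width"])
lids(fn="t1")
snap("scene","s1",(200,140,430,310),2.6);snap("wrist","w3",None,1)
E
```

```text
[0.45996424 0.30553509 0.38234409] [-0.042  0.262] [-0.44637077 -0.02961156  0.12325921] 0.04852677660896522
(326.0, 194.0) rad 8.1 [ 0.568 -0.285  0.082] rack [ 0.1237 -0.3148]
```

View pics/s1.png

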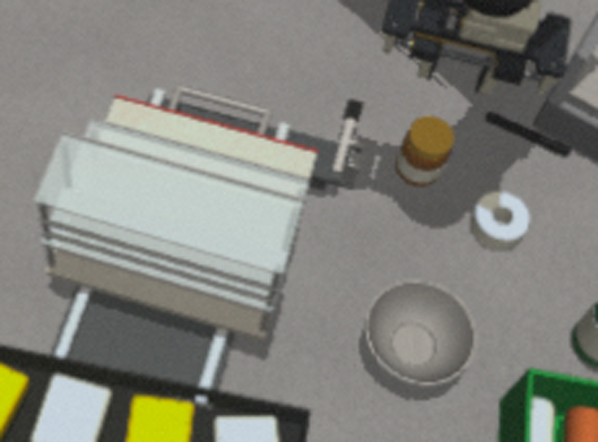

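Rack is out and the lever is down. Next I'll verify the left jar from the scene view and look for the tub.

Run:
```python
from h import *
S=r.get_calibration("scene")
im=cv2.imread("pics/s1_full.png");i0=cv2.imread("pics/scene0.png")
for i in (i0,im):
    hsv=cv2.cvtColor(i,cv2.COLOR_BGR2HSV);m=cv2.inRange(hsv,(12,110,90),(35,255,255))
    for (x0,y0,x1,y1,z) in [(345,170,400,215,.083),(135,155,165,195,.05),(165,170,200,215,.083)]:
        q=np.zeros_like(m);q[y0:y1,x0:x1]=m[y0:y1,x0:x1]
        c=max(cv2.findContours(q,0,cv2.CHAIN_APPROX_NONE)[0],key=cv2.contourArea,default=None)
        if c is None: print("none");continue
        b=cv2.boundingRect(c);cx,cy=b[0]+b[2]/2-.5,b[1]+b[3]/2-.5
        print(b,(cx,cy),onplane(S,(cx,cy),z).round(3))
t=cv2.imread("pics/t1_full.png");t0=cv2.imread("pics/top0.png")
cv2.imwrite("pics/cmp.png",cv2.resize(np.hstack([t0[160:240,300:410],t[160:240,300:410]]),None,fx=3.5,fy=3.5))
```

```text
(357, 185, 18, 17) (365.5, 193.0) [0.467 0.307 0.083]
(142, 163, 17, 16) (150.0, 170.5) [ 0.513 -0.413  0.05 ]
(171, 180, 18, 18) (179.5, 188.5) [ 0.578 -0.282  0.083]
(357, 185, 18, 17) (365.5, 193.0) [0.467 0.307 0.083]
(142, 163, 17, 16) (150.0, 170.5) [ 0.513 -0.413  0.05 ]
(171, 180, 18, 19) (179.5, 189.0) [ 0.58  -0.281  0.083]
```

View pics/cmp.png

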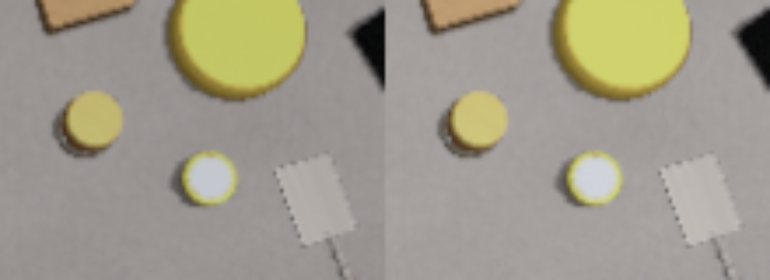

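Emit:
carry_out:
  plan:
    - [[0.003,0,0],[0,0,0],0]
    - [[0,0,0.035],[0,0,0],0]
    - [[0,0,0.035],[0,0,0],0]
    - [[0,0,0.035],[0,0,0],0]
    - [[0,0,0.03],[0,0,0],0]
    - [[0,0,0.02],[0,0,0],0]
    - [[0,0,0.01],[0,0,0],0]
    - [[0,0,0],[0,0,0],0]
    - [[0,0,0],[0,0,0],255]
    - [[0,0,0],[0,0,0],255]
    - [[0,0,0],[0,0,0],255]
    - [[0,0,0],[0,0,0],255]
  grip_force: 20

```text
time_s: 8.43
tcp_pos: [0.4636, 0.3045, 0.22]
eef_rot: [-179.9, -0.1, -5.5]
contact_force: [-0.2, -0.8, 0.6]
gripper_width: 0.0664
```

Emit:
carry_out:
  plan:
    - [[0,0,0],[0,0,0],255]
    - [[0,0,0],[0,0,0],255]
    - [[0,0,0],[0,0,0],255]
    - [[0,0,0],[0,0,0],255]
    - [[0,0,0],[0,0,0],255]

```text
time_s: 8.85
tcp_pos: [0.4637, 0.3048, 0.2198]
eef_rot: [-179.9, -0.1, -5.4]
contact_force: [-1.4, 1.5, 7.6]
gripper_width: 0.0593
```

Emit:
carry_out:
  plan:
    - [[0,0,-0.02],[0,0,0],255]
    - [[0,0,-0.035],[0,0,0],255]
    - [[0,0,-0.035],[0,0,0],255]
    - [[0,0,-0.035],[0,0,0],255]
    - [[0,0,-0.04],[0,0,0],255]
    - [[0.02,0.029,0],[0,0,0],255]
    - [[0.024,0.03,0],[0,0,0],255]
    - [[0.024,0.03,0],[0,0,0],255]
    - [[0.024,0.03,0],[0,0,0],255]
    - [[0.024,0.03,0],[0,0,0],255]
    - [[0.024,0.03,0],[0,0,0],255]
    - [[0.023,0.027,0],[0,0,0],255]

```text
time_s: 9.85
tcp_pos: [0.6061, 0.0814, 0.3829]
eef_rot: [180.0, 0.1, -5.5]
contact_force: [0.7, 1.1, -3.9]
gripper_width: 0.0598
```

Emit:
carry_out:
  plan:
    - [[0,0,0],[0,0,0],255]
    - [[0,0,0],[0,0,0],255]
    - [[0,0,0],[0,0,0],255]

```text
time_s: 10.1
tcp_pos: [0.6055, 0.0832, 0.3826]
eef_rot: [180.0, 0.1, -5.6]
contact_force: [0.0, 0.7, -3.6]
gripper_width: 0.0598
```

Run:
```python
from h import *
st=r.get_state();print(st["tcp_pos"],rk(st["tcp_pos"]),st["contact_force"],st["gripper_width"])
snap("scene","s2",(200,140,430,310),2.6)
```

```text
[0.60552395 0.083174   0.38264898] [0.1248 0.0551] [ 0.03534659  0.74181636 -3.56463938] 0.059755646218301435
```

View pics/s2.png

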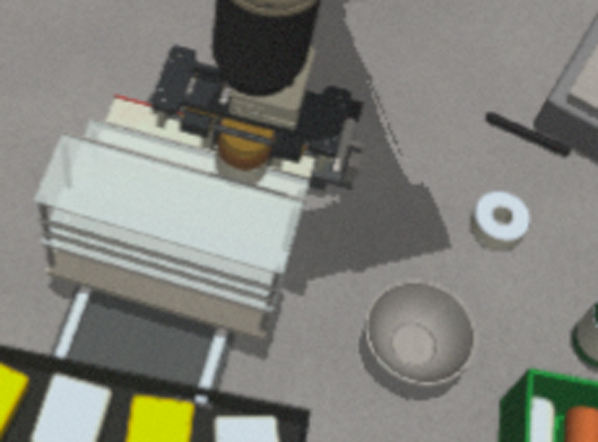

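The jar is held in the jaws in front of the canopy, above the shelf. Now I'll lower it.

Emit:
carry_out:
  plan:
    - [[0,0,0.015],[0,0,0],255]
    - [[0,0,0.012],[0,0,0],255]
    - [[0,0,0.008],[0,0,0],255]
    - [[0,0,0.004],[0,0,0],255]
    - [[0,0,0.003],[0,0,0],255]
    - [[0,0,0],[0,0,0],255]
    - [[0,0,0],[0,0,0],255]

```text
time_s: 10.73
tcp_pos: [0.606, 0.0839, 0.342]
eef_rot: [-180.0, -0.0, -5.4]
contact_force: [0.9, 0.0, -3.1]
gripper_width: 0.0594
```

Emit:
carry_out:
  plan:
    - [[0,0,0.002],[0,0,0],255]
    - [[0,0,0.001],[0,0,0],255]
    - [[0,0,0],[0,0,0],255]
    - [[0,0,0],[0,0,0],255]

```text
time_s: 11.07
tcp_pos: [0.606, 0.0835, 0.3388]
eef_rot: [-180.0, -0.0, -5.5]
contact_force: [-0.3, 0.5, -2.8]
gripper_width: 0.0593
```

Emit:
carry_out:
  plan:
    - [[0,0,0.001],[0,0,0],255]
    - [[0,0,0.001],[0,0,0],255]
    - [[0,0,0],[0,0,0],255]
    - [[0,0,0],[0,0,0],255]

```text
time_s: 11.4
tcp_pos: [0.6064, 0.0835, 0.3387]
eef_rot: [-180.0, -0.2, -5.4]
contact_force: [-2.5, -0.1, 8.1]
gripper_width: 0.0595
```

Emit:
carry_out:
  plan:
    - [[0,0,0],[0,0,0],0]
    - [[0,0,0],[0,0,0],0]
    - [[0,0,0],[0,0,0],0]
    - [[0,0,0],[0,0,0],0]
    - [[0,0,0],[0,0,0],0]
    - [[0,0,-0.02],[0,0,0],0]
    - [[0,0,-0.03],[0,0,0],0]
    - [[0,0,-0.03],[0,0,0],0]
    - [[-0.03,0,0],[0,0,0],255]
    - [[-0.03,0,0],[0,0,0],255]
    - [[0,0,0],[0,0,0],255]
    - [[0,0,0],[0,0,0],255]

```text
time_s: 12.4
tcp_pos: [0.5451, 0.0893, 0.4174]
eef_rot: [-180.0, -0.1, -5.4]
contact_force: [1.4, -1.1, 0.4]
gripper_width: 0.0664
```

Emit:
carry_out:
  plan:
    - [[0,0,0],[0,0,0],255]
    - [[0,0,0],[0,0,0],255]
    - [[0,0,0],[0,0,0],255]
    - [[0,0,0],[0,0,0],255]
    - [[0,0,0],[0,0,0],255]
    - [[0,0,0],[0,0,0],255]
    - [[0,0,0.035],[0,0,0],255]
    - [[0,0,0.025],[0,0,0],255]
    - [[0,0,0.01],[0,0,0],255]
    - [[0,0,0.003],[0,0,0],255]
    - [[0,0,0],[0,0,0],255]
    - [[0,0,0],[0,0,0],255]

```text
time_s: 13.4
tcp_pos: [0.5469, 0.0895, 0.3449]
eef_rot: [-180.0, -0.1, -5.5]
contact_force: [0.6, -0.8, 0.5]
gripper_width: 0.0002
```

Run:
```python
from h import *
st=r.get_state();print(st["tcp_pos"],rk(st["tcp_pos"]),st["contact_force"],st["gripper_width"])
```

```text
[0.54686441 0.08947196 0.34485075] [0.0658 0.0556] [ 0.59872178 -0.83286793  0.46831355] 0.00020986849062222082
```

Emit:
carry_out:
  plan:
    - [[0.008,0,0],[0,0,0],255]
    - [[0.006,0,0],[0,0,0],255]
    - [[0.006,0,0],[0,0,0],255]
    - [[0.006,0,0],[0,0,0],255]
    - [[0.006,0,0],[0,0,0],255]
    - [[0.006,0,0],[0,0,0],255]
    - [[0.006,0,0],[0,0,0],255]
    - [[0.006,0,0],[0,0,0],255]
    - [[0.006,0,0],[0,0,0],255]
    - [[0.006,0,0],[0,0,0],255]
    - [[0,0,0],[0,0,0],255]

```text
time_s: 14.32
tcp_pos: [0.6092, 0.0833, 0.3433]
eef_rot: [180.0, -0.0, -5.5]
contact_force: [-0.3, 0.7, -0.1]
gripper_width: 0.0007
```

Run:
```python
from h import *
st=r.get_state();print(st["tcp_pos"],rk(st["tcp_pos"]),st["contact_force"])
snap("wrist","w4",None,1.2)
```

```text
[0.60922015 0.0833205  0.34331373] [0.1284 0.0556] [-0.32645469  0.66118247 -0.07873189]
```

View pics/w4.png

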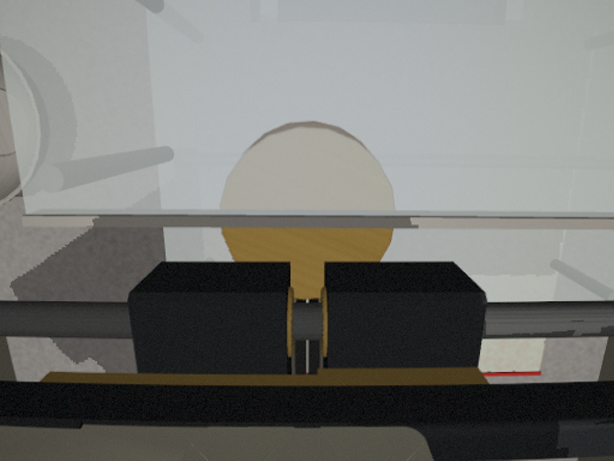

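The jar slides upright under the canopy: lid centred near (308,205), canopy edge at row 220. I'll push it about 25 mm further.

Emit:
carry_out:
  plan:
    - [[0.006,0,0],[0,0,0],255]
    - [[0.006,0,0],[0,0,0],255]
    - [[0.006,0,0],[0,0,0],255]
    - [[0.005,0,0],[0,0,0],255]
    - [[0.003,0,0],[0,0,0],255]
    - [[0,0,0],[0,0,0],255]
    - [[0,0,0],[0,0,0],255]

```text
time_s: 14.95
tcp_pos: [0.6342, 0.0809, 0.3435]
eef_rot: [-180.0, -0.0, -5.5]
contact_force: [0.2, 0.1, -0.2]
gripper_width: 0.0007
```

Run:
```python
from h import *
st=r.get_state();print(st["tcp_pos"],rk(st["tcp_pos"]),st["contact_force"])
c=r.get_calibration("wrist");im=snap("wrist","w5");hsv=cv2.cvtColor(im,cv2.COLOR_BGR2HSV)
m=cv2.inRange(hsv,(10,120,80),(30,255,255));ys,xs=np.where(m[180:225])
print("lid front", xs.min() if len(xs) else None, len(xs))
```

```text
[0.63424399 0.08086135 0.34347478] [0.1536 0.0556] [ 0.22723731  0.09425197 -0.24255619]
lid front None 0
```

Emit:
carry_out:
  plan:
    - [[-0.025,0,0],[0,0,0],255]
    - [[-0.025,0,0],[0,0,0],255]
    - [[0,0,-0.035],[0,0,0],0]
    - [[0,0,-0.035],[0,0,0],0]
    - [[0.0025,0.037,0],[0,0,0],0]
    - [[0.0025,0.037,0],[0,0,0],0]
    - [[0.0025,0.037,0],[0,0,0],0]
    - [[0.0025,0.037,0],[0,0,0],0]
    - [[0.0025,0.037,0],[0,0,0],0]
    - [[0.0025,0.037,0],[0,0,0],0]
    - [[0,0,0],[0,0,0],0]
    - [[0,0,0],[0,0,0],0]

```text
time_s: 16.0
tcp_pos: [0.5775, -0.1387, 0.4137]
eef_rot: [180.0, -0.0, -5.7]
contact_force: [-0.6, 0.0, -1.0]
gripper_width: 0.0614
```

Run:
```python
from h import *
st=r.get_state();print(st["tcp_pos"],rk(st["tcp_pos"]),st["contact_force"])
lids(fn="t2")
S=r.get_calibration("scene");im=snap("scene","s3",(140,140,370,310),2.6);hsv=cv2.cvtColor(im,cv2.COLOR_BGR2HSV)
im=cv2.imread("pics/s3_full.png");m=cv2.inRange(cv2.cvtColor(im,cv2.COLOR_BGR2HSV),(12,110,90),(35,255,255))
for c in cv2.findContours(m,0,cv2.CHAIN_APPROX_NONE)[0]:
    b=cv2.boundingRect(c)
    if 10<b[2]<26: print(b,onplane(S,(b[0]+b[2]/2-.5,b[1]+b[3]/2-.5),.083).round(3))
```

```text
[ 0.57746253 -0.13874102  0.41367533] [ 0.1187 -0.1685] [-0.56746834  0.04680723 -1.00171593]
(326.5294189453125, 194.2941131591797) rad 7.7 [ 0.567 -0.287  0.082] rack [ 0.1228 -0.3168]
(497, 361, 15, 4) [0.916 0.72  0.083]
(457, 350, 15, 7) [0.911 0.611 0.083]
(417, 346, 14, 3) [0.917 0.502 0.083]
(458, 304, 12, 4) [0.779 0.612 0.083]
(0, 185, 25, 64) [ 0.792 -0.774  0.083]
(170, 180, 19, 19) [ 0.581 -0.283  0.083]
(142, 163, 17, 16) [ 0.532 -0.399  0.083]
(0, 20, 11, 16) [-0.047 -1.283  0.083]
(365, 0, 20, 19) [-0.496  0.277  0.083]
(0, 0, 12, 14) [-0.185 -1.361  0.083]
```

View pics/s3.png

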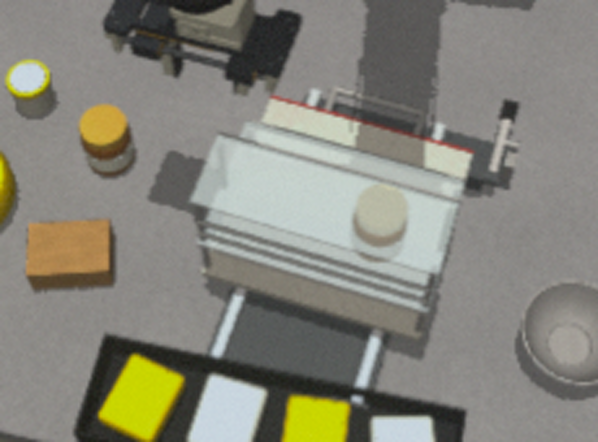

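The first jar stands upright under the canopy, with its lid near (380,213). Going for the right jar.

Emit:
carry_out:
  plan:
    - [[0.0025,0.037,0],[0,0,0],0]
    - [[0.0025,0.037,0],[0,0,0],0]
    - [[0.0025,0.037,0],[0,0,0],0]
    - [[0.0025,0.034,0],[0,0,0],0]
    - [[0,0,0.025],[0,0,0],0]
    - [[0,0,0.04],[0,0,0],0]
    - [[0,0,0.04],[0,0,0],0]
    - [[0,0,0.04],[0,0,0],0]
    - [[0,0,0.03],[0,0,0],0]
    - [[0,0,0.014],[0,0,0],0]
    - [[0,0,0.006],[0,0,0],0]
    - [[0,0,0],[0,0,0],0]

```text
time_s: 17.1
tcp_pos: [0.5742, -0.2808, 0.2172]
eef_rot: [-180.0, 0.1, -5.4]
contact_force: [-0.6, 0.4, 0.2]
gripper_width: 0.0875
```

Emit:
carry_out:
  plan:
    - [[0,0,0],[0,0,0],0]
    - [[0,0,0],[0,0,0],255]
    - [[0,0,0],[0,0,0],255]
    - [[0,0,0],[0,0,0],255]
    - [[0,0,0],[0,0,0],255]
    - [[0,0,0],[0,0,0],255]
    - [[0,0,0],[0,0,0],255]
    - [[0,0,0],[0,0,0],255]
    - [[0,0,0],[0,0,0],255]

```text
time_s: 17.85
tcp_pos: [0.5743, -0.2826, 0.2199]
eef_rot: [180.0, -0.1, -5.5]
contact_force: [0.0, -1.4, 7.0]
gripper_width: 0.0636
```

Run:
```python
from h import *
st=r.get_state();print(st["tcp_pos"],rk(st["tcp_pos"]),st["contact_force"],st["gripper_width"])
S=r.get_calibration("scene");P=onplane(S,(286.2,221.9),.203);print("jar_b rack",rk(P)-[.085,0])
```

```text
[ 0.57430513 -0.28257964  0.21994197] [ 0.1298 -0.312 ] [ 0.00708607 -1.42270069  6.96817563] 0.06357273697105631
jar_b rack [0.1202 0.0575]
```

Emit:
carry_out:
  plan:
    - [[0,0,-0.02],[0,0,0],255]
    - [[0,0,-0.035],[0,0,0],255]
    - [[0,0,-0.035],[0,0,0],255]
    - [[0,0,-0.035],[0,0,0],255]
    - [[0,0,-0.04],[0,0,0],255]
    - [[-0.008,-0.03,0],[0,0,0],255]
    - [[0,-0.037,0],[0,0,0],255]
    - [[0,-0.038,0],[0,0,0],255]
    - [[0,-0.038,0],[0,0,0],255]
    - [[0,-0.038,0],[0,0,0],255]
    - [[0,-0.038,0],[0,0,0],255]
    - [[0,-0.038,0],[0,0,0],255]

```text
time_s: 18.85
tcp_pos: [0.5898, -0.0237, 0.3832]
eef_rot: [-180.0, 0.1, -5.5]
contact_force: [1.3, -0.2, -2.9]
gripper_width: 0.0635
```

Emit:
carry_out:
  plan:
    - [[0,0,0],[0,0,0],255]
    - [[0,0,0],[0,0,0],255]
    - [[0,0,0],[0,0,0],255]

```text
time_s: 19.1
tcp_pos: [0.5901, -0.0252, 0.3831]
eef_rot: [180.0, 0.1, -5.4]
contact_force: [0.6, -0.2, -1.9]
gripper_width: 0.0637
```

Run:
```python
from h import *
st=r.get_state();print(st["tcp_pos"],rk(st["tcp_pos"]),st["contact_force"],st["gripper_width"])
```

```text
[ 0.59012375 -0.0251605   0.38311162] [ 0.1201 -0.0543] [ 0.58132301 -0.15431433 -1.89890304] 0.0637361517595471
```

Lower .3831 → about .339.

Emit:
carry_out:
  plan:
    - [[0,0,0.018],[0,0,0],255]
    - [[0,0,0.015],[0,0,0],255]
    - [[0,0,0.007],[0,0,0],255]
    - [[0,0,0.003],[0,0,0],255]
    - [[0,0,0.001],[0,0,0],255]
    - [[0,0,0.001],[0,0,0],255]
    - [[0,0,0],[0,0,0],255]
    - [[0,0,0],[0,0,0],255]

```text
time_s: 19.77
tcp_pos: [0.5907, -0.0256, 0.3392]
eef_rot: [-180.0, -0.1, -5.5]
contact_force: [0.5, 0.5, -1.7]
gripper_width: 0.0639
```

Emit:
carry_out:
  plan:
    - [[0,0,0.001],[0,0,0],255]
    - [[0,0,0.0005],[0,0,0],255]
    - [[0,0,0],[0,0,0],255]
    - [[0,0,0],[0,0,0],255]

```text
time_s: 20.1
tcp_pos: [0.5907, -0.0255, 0.3389]
eef_rot: [-180.0, -0.1, -5.4]
contact_force: [-2.1, 0.3, 6.0]
gripper_width: 0.0637
```

Emit:
carry_out:
  plan:
    - [[0,0,0],[0,0,0],0]
    - [[0,0,0],[0,0,0],0]
    - [[0,0,0],[0,0,0],0]
    - [[0,0,0],[0,0,0],0]
    - [[0,0,0],[0,0,0],0]
    - [[0,0,-0.02],[0,0,0],0]
    - [[0,0,-0.03],[0,0,0],0]
    - [[0,0,-0.03],[0,0,0],0]
    - [[-0.03,0,0],[0,0,0],255]
    - [[-0.03,0,0],[0,0,0],255]
    - [[0,0,0],[0,0,0],255]
    - [[0,0,0],[0,0,0],255]

```text
time_s: 21.1
tcp_pos: [0.5296, -0.0198, 0.4179]
eef_rot: [-180.0, -0.1, -5.4]
contact_force: [0.5, 0.4, 0.0]
gripper_width: 0.0665
```

Emit:
carry_out:
  plan:
    - [[0,0,0],[0,0,0],255]
    - [[0,0,0],[0,0,0],255]
    - [[0,0,0],[0,0,0],255]
    - [[0,0,0],[0,0,0],255]
    - [[0,0,0],[0,0,0],255]
    - [[0,0,0],[0,0,0],255]
    - [[0,0,0.035],[0,0,0],255]
    - [[0,0,0.025],[0,0,0],255]
    - [[0,0,0.01],[0,0,0],255]
    - [[0,0,0.003],[0,0,0],255]
    - [[0,0,0],[0,0,0],255]
    - [[0,0,0],[0,0,0],255]

```text
time_s: 22.1
tcp_pos: [0.5314, -0.0197, 0.3453]
eef_rot: [-180.0, -0.1, -5.5]
contact_force: [-0.1, -0.2, -0.1]
gripper_width: 0.0003
```

Emit:
carry_out:
  plan:
    - [[0.008,0,0],[0,0,0],255]
    - [[0.006,0,0],[0,0,0],255]
    - [[0.006,0,0],[0,0,0],255]
    - [[0.006,0,0],[0,0,0],255]
    - [[0.006,0,0],[0,0,0],255]
    - [[0.006,0,0],[0,0,0],255]
    - [[0.006,0,0],[0,0,0],255]
    - [[0.006,0,0],[0,0,0],255]
    - [[0.006,0,0],[0,0,0],255]
    - [[0.006,0,0],[0,0,0],255]
    - [[0,0,0],[0,0,0],255]

```text
time_s: 23.02
tcp_pos: [0.5938, -0.0257, 0.3439]
eef_rot: [180.0, -0.0, -5.5]
contact_force: [0.0, 0.3, -0.3]
gripper_width: 0.0004
```

Run:
```python
from h import *
st=r.get_state();print(st["tcp_pos"],rk(st["tcp_pos"]),st["contact_force"],st["gripper_width"])
```

```text
[ 0.59378667 -0.02567637  0.34389825] [ 0.1238 -0.0544] [ 0.01473602  0.2570917  -0.25552163] 0.00035532666496358544
```

Emit:
carry_out:
  plan:
    - [[0.006,0,0],[0,0,0],255]
    - [[0.006,0,0],[0,0,0],255]
    - [[0.006,0,0],[0,0,0],255]
    - [[0.006,0,0],[0,0,0],255]
    - [[0.005,0,0],[0,0,0],255]
    - [[0,0,0],[0,0,0],255]
    - [[0,0,0],[0,0,0],255]
    - [[-0.03,0,0],[0,0,0],255]
    - [[-0.03,0,0],[0,0,0],0]
    - [[0,0,-0.035],[0,0,0],0]
    - [[0,0,-0.035],[0,0,0],0]

```text
time_s: 23.93
tcp_pos: [0.5586, -0.0231, 0.4123]
eef_rot: [179.9, 0.4, -5.4]
contact_force: [2.4, 0.2, 1.5]
gripper_width: 0.0152
```

Emit:
carry_out:
  plan:
    - [[0,0.035,0],[0,0,0],0]
    - [[0,0.035,0],[0,0,0],0]
    - [[0,0.035,0],[0,0,0],0]
    - [[0,0.035,0],[0,0,0],0]
    - [[0,0.035,0],[0,0,0],0]
    - [[0,0.035,0],[0,0,0],0]
    - [[0,0.035,0],[0,0,0],0]
    - [[0,0,0],[0,0,0],0]
    - [[0,0,0],[0,0,0],0]

```text
time_s: 24.68
tcp_pos: [0.5377, -0.2684, 0.4139]
eef_rot: [180.0, -0.0, -5.7]
contact_force: [-0.4, 0.5, -0.3]
gripper_width: 0.0751
```

Run:
```python
from h import *
st=r.get_state();print(st["tcp_pos"],rk(st["tcp_pos"]),st["contact_force"],st["eef_rot"])
S=r.get_calibration("scene");snap("scene","s4",(140,140,370,310),2.6)
im=cv2.imread("pics/s4_full.png");m=cv2.inRange(cv2.cvtColor(im,cv2.COLOR_BGR2HSV),(12,110,90),(35,255,255))
for c in cv2.findContours(m,0,cv2.CHAIN_APPROX_NONE)[0]:
    b=cv2.boundingRect(c)
    if 10<b[2]<26 and b[0]>60 and b[0]<300: print(b,onplane(S,(b[0]+b[2]/2-.5,b[1]+b[3]/2-.5),.05).round(3))
```

```text
[ 0.53769327 -0.26837036  0.41388018] [ 0.0919 -0.3014] [-0.44030429  0.45926959 -0.291702  ] [ 1.79997085e+02 -7.74338270e-03 -5.66043353e+00]
(142, 163, 17, 16) [ 0.513 -0.413  0.05 ]
```

View pics/s4.png

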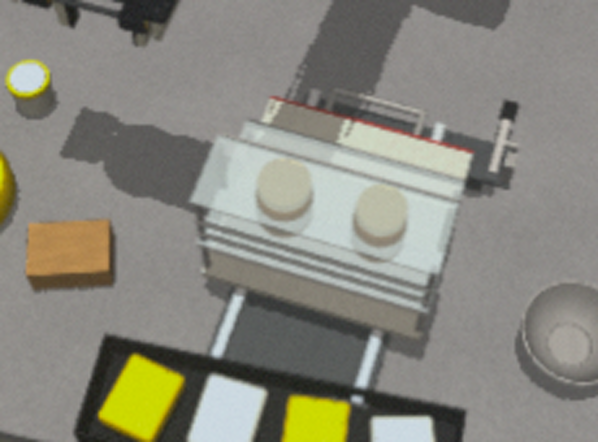

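Both jars stand under the canopy, at (284,187) and (380,213). Going for the tub, which has not moved.

Emit:
carry_out:
  plan:
    - [[-0.0035,0.037,0],[0,0,0],0]
    - [[-0.0035,0.037,0],[0,0,0],0]
    - [[-0.0035,0.037,0],[0,0,0],0]
    - [[-0.003,0.036,0],[0,0,0],0]
    - [[0,0,0.03],[0,0,0],0]
    - [[0,0,0.04],[0,0,0],0]
    - [[0,0,0.04],[0,0,0],0]
    - [[0,0,0.04],[0,0,0],0]
    - [[0,0,0.04],[0,0,0],0]
    - [[0,0,0.02],[0,0,0],0]
    - [[0,0,0.01],[0,0,0],0]
    - [[0,0,0],[0,0,0],0]

```text
time_s: 25.73
tcp_pos: [0.5108, -0.4104, 0.1919]
eef_rot: [-179.9, 0.2, -5.4]
contact_force: [0.6, -0.4, 0.4]
gripper_width: 0.088
```

Emit:
carry_out:
  plan:
    - [[0,0,0],[0,0,0],0]
    - [[0,0,0],[0,0,0],255]
    - [[0,0,0],[0,0,0],255]
    - [[0,0,0],[0,0,0],255]
    - [[0,0,0],[0,0,0],255]
    - [[0,0,0],[0,0,0],255]
    - [[0,0,0],[0,0,0],255]
    - [[0,0,0],[0,0,0],255]
    - [[0,0,0],[0,0,0],255]

```text
time_s: 26.48
tcp_pos: [0.5109, -0.4119, 0.1949]
eef_rot: [180.0, -0.0, -5.5]
contact_force: [-1.7, 1.0, 5.8]
gripper_width: 0.0579
```

Run:
```python
from h import *
st=r.get_state();print(st["tcp_pos"],rk(st["tcp_pos"]),st["contact_force"],st["gripper_width"],st["eef_rot"])
```

```text
[ 0.51089925 -0.41185874  0.19489792] [ 0.0794 -0.4469] [-1.69169751  0.96818307  5.84733348] 0.05785431764030339 [ 1.79969421e+02 -4.35720287e-02 -5.46806557e+00]
```

Emit:
carry_out:
  plan:
    - [[0,0,-0.02],[0,0,0],255]
    - [[0,0,-0.035],[0,0,0],255]
    - [[0,0,-0.035],[0,0,0],255]
    - [[-0.01,-0.015,-0.03],[0,0,0],255]
    - [[-0.016,-0.032,0],[0,0,0],255]
    - [[-0.015,-0.036,0],[0,0,0],255]
    - [[0,-0.038,0],[0,0,0],255]
    - [[0,-0.038,0],[0,0,0],255]
    - [[0,-0.038,0],[0,0,0],255]
    - [[0,-0.038,0],[0,0,0],255]
    - [[0,-0.038,0],[0,0,0],255]
    - [[0,-0.038,0],[0,0,0],255]

```text
time_s: 27.48
tcp_pos: [0.499, -0.0964, 0.3138]
eef_rot: [-180.0, 0.0, -5.5]
contact_force: [1.8, -0.6, -1.6]
gripper_width: 0.0579
```

Emit:
carry_out:
  plan:
    - [[0,-0.038,0],[0,0,0],255]
    - [[0,-0.038,0],[0,0,0],255]
    - [[0,-0.035,0],[0,0,0],255]
    - [[0,-0.025,0],[0,0,0],255]
    - [[0,0,0],[0,0,0],255]
    - [[0,0,0],[0,0,0],255]
    - [[0,0,0],[0,0,0],255]

```text
time_s: 28.07
tcp_pos: [0.5122, 0.0371, 0.3136]
eef_rot: [180.0, 0.1, -5.5]
contact_force: [0.3, -0.5, -2.5]
gripper_width: 0.0579
```

Run:
```python
from h import *
st=r.get_state();print(st["tcp_pos"],rk(st["tcp_pos"]),st["contact_force"],st["gripper_width"],st["eef_rot"])
```

```text
[0.51217045 0.03714546 0.31361165] [0.0364 0.0001] [ 0.3239477  -0.50269058 -2.48478648] 0.05791573179993454 [ 1.79976089e+02  6.92064309e-02 -5.45105232e+00]
```

Lower .3136 → .240 (bottom at deck).

Emit:
carry_out:
  plan:
    - [[0,0,0.03],[0,0,0],255]
    - [[0,0,0.025],[0,0,0],255]
    - [[0,0,0.01],[0,0,0],255]
    - [[0,0,0.006],[0,0,0],255]
    - [[0,0,0.002],[0,0,0],255]
    - [[0,0,0.0015],[0,0,0],255]
    - [[0,0,0],[0,0,0],255]
    - [[0,0,0],[0,0,0],255]

```text
time_s: 28.73
tcp_pos: [0.513, 0.0373, 0.2406]
eef_rot: [-180.0, -0.1, -5.5]
contact_force: [-0.0, 0.4, -2.7]
gripper_width: 0.0574
```

Emit:
carry_out:
  plan:
    - [[0,0,0.001],[0,0,0],255]
    - [[0,0,0.001],[0,0,0],255]
    - [[0,0,0.0005],[0,0,0],255]
    - [[0,0,0],[0,0,0],255]
    - [[0,0,0],[0,0,0],255]

```text
time_s: 29.15
tcp_pos: [0.5137, 0.0374, 0.2398]
eef_rot: [-180.0, -0.2, -5.4]
contact_force: [-3.0, -1.5, 15.1]
gripper_width: 0.0576
```

Emit:
carry_out:
  plan:
    - [[0,0,0],[0,0,0],0]
    - [[0,0,0],[0,0,0],0]
    - [[0,0,0],[0,0,0],0]
    - [[0,0,0],[0,0,0],0]
    - [[0,0,0],[0,0,0],0]
    - [[0,0,-0.02],[0,0,0],0]
    - [[0,0,-0.03],[0,0,0],0]
    - [[0,0,-0.03],[0,0,0],0]
    - [[-0.03,0,0],[0,0,0],255]
    - [[-0.03,0,0],[0,0,0],255]
    - [[0,0,0],[0,0,0],255]
    - [[0,0,0],[0,0,0],255]

```text
time_s: 30.15
tcp_pos: [0.4518, 0.0429, 0.3176]
eef_rot: [-180.0, -0.0, -5.4]
contact_force: [1.3, 0.3, 0.1]
gripper_width: 0.0665
```

Emit:
carry_out:
  plan:
    - [[0,0,0],[0,0,0],255]
    - [[0,0,0],[0,0,0],255]
    - [[0,0,0],[0,0,0],255]
    - [[0,0,0],[0,0,0],255]
    - [[0,0,0],[0,0,0],255]
    - [[0,0,0],[0,0,0],255]
    - [[0,0,0.035],[0,0,0],255]
    - [[0,0,0.025],[0,0,0],255]
    - [[0,0,0.01],[0,0,0],255]
    - [[0,0,0.003],[0,0,0],255]
    - [[0,0,0],[0,0,0],255]
    - [[0,0,0],[0,0,0],255]

```text
time_s: 31.15
tcp_pos: [0.4534, 0.0432, 0.2446]
eef_rot: [-180.0, -0.0, -5.5]
contact_force: [0.8, -0.8, 0.2]
gripper_width: 0.0005
```

Emit:
carry_out:
  plan:
    - [[0.008,0,0],[0,0,0],255]
    - [[0.006,0,0],[0,0,0],255]
    - [[0.006,0,0],[0,0,0],255]
    - [[0.006,0,0],[0,0,0],255]
    - [[0.006,0,0],[0,0,0],255]
    - [[0.006,0,0],[0,0,0],255]
    - [[0.006,0,0],[0,0,0],255]
    - [[0.006,0,0],[0,0,0],255]
    - [[0.006,0,0],[0,0,0],255]
    - [[0.006,0,0],[0,0,0],255]
    - [[0,0,0],[0,0,0],255]

```text
time_s: 32.07
tcp_pos: [0.516, 0.0371, 0.2441]
eef_rot: [-180.0, -0.1, -5.5]
contact_force: [0.4, 0.9, 0.5]
gripper_width: 0.0006
```

Run:
```python
from h import *
st=r.get_state();print(st["tcp_pos"],rk(st["tcp_pos"]),st["contact_force"],st["gripper_width"])
snap("wrist","w6",None,1.2)
```

```text
[0.51597057 0.03712659 0.24408007] [0.0402 0.0004] [0.43424739 0.94001592 0.52465147] 0.0005912943779480781
```

View pics/w6.png

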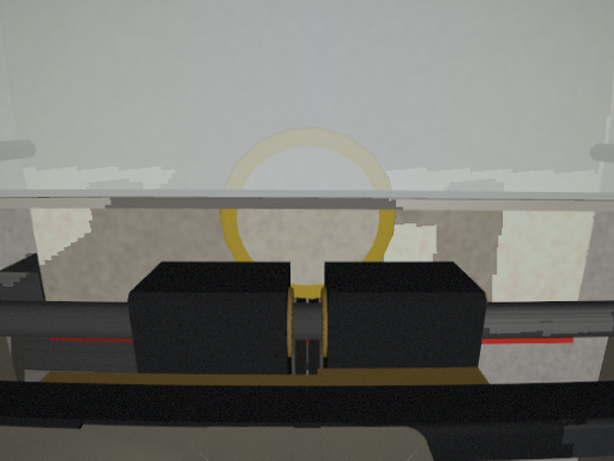

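The tub is upright and sliding under the shelf: lid ring at (308,213), shelf edge at row 200. Another 31 mm, then I retreat and look.

Emit:
carry_out:
  plan:
    - [[0.006,0,0],[0,0,0],255]
    - [[0.006,0,0],[0,0,0],255]
    - [[0.006,0,0],[0,0,0],255]
    - [[0.006,0,0],[0,0,0],255]
    - [[0.005,0,0],[0,0,0],255]
    - [[0.002,0,0],[0,0,0],255]
    - [[0,0,0],[0,0,0],255]
    - [[0,0,0],[0,0,0],255]

```text
time_s: 32.78
tcp_pos: [0.5457, 0.0341, 0.2441]
eef_rot: [-180.0, -0.0, -5.5]
contact_force: [1.0, 0.2, 0.6]
gripper_width: 0.0004
```

Emit:
carry_out:
  plan:
    - [[-0.03,0,0],[0,0,0],255]
    - [[-0.04,0,0],[0,0,0],255]
    - [[-0.02,0,-0.035],[0,0,0],255]
    - [[0,0,-0.04],[0,0,0],255]
    - [[0,0,-0.04],[0,0,0],255]
    - [[0,0,-0.04],[0,0,0],255]
    - [[0,0,0],[0,0,0],255]
    - [[0,0,0],[0,0,0],255]

```text
time_s: 33.45
tcp_pos: [0.456, 0.0429, 0.402]
eef_rot: [-179.8, -0.3, -5.5]
contact_force: [0.1, -0.2, -1.3]
gripper_width: 0.0004
```

Run:
```python
from h import *
st=r.get_state();print(st["tcp_pos"],rk(st["tcp_pos"]),st["contact_force"],st["gripper_width"])
snap("wrist","w7",None,1.2);c=r.get_calibration("wrist")
P=lambda x,y,z:[*wd(x,y),z]
for n,x,y,z in [("tubc .1095",.1095,0,.099),("jarb .110",.195,.0556,.203),("jara",.195,-.0545,.199),("shelf front L",.085,.135,.119),("pad",-.069,.165,.054),("deckL",0,.135,.045)]:print(n,(proj(c,P(x,y,z))*1.2).round(0))
```

```text
[0.45601056 0.04287373 0.40201098] [-0.02    0.0002] [ 0.10354793 -0.23008915 -1.29592282] 0.000361836787792614
tubc .1095 [310.  31.]
jarb .110 [ 165. -265.]
jara [ 454. -255.]
shelf front L [95. 68.]
pad [121. 265.]
deckL [151. 185.]
```

View pics/w7.png

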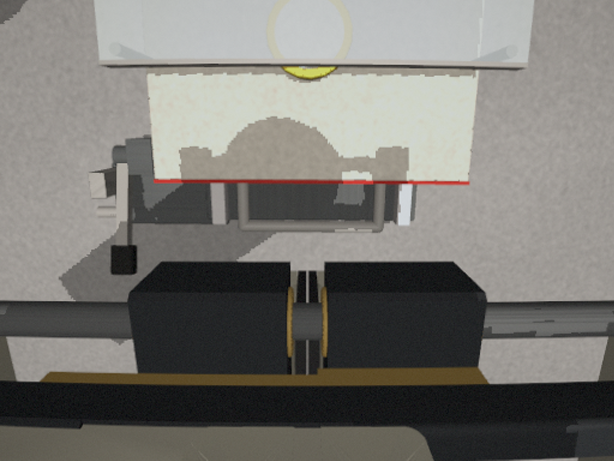

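Everything matches the predictions: the tub lid is at (310,31), its front about 5 mm out from the shelf edge, and the pad is at (123,260). Now I'll pinch the lever pad.

Emit:
carry_out:
  plan:
    - [[-0.012,-0.035,0],[0,0,0],110]
    - [[-0.012,-0.035,0],[0,0,0],110]
    - [[-0.012,-0.035,0],[0,0,0],110]
    - [[-0.012,-0.035,0],[0,0,0],110]
    - [[0,-0.024,0],[0,0,0],110]
    - [[0,0,0.035],[0,0,0],110]
    - [[0,0,0.035],[0,0,0],110]
    - [[0,0,0.03],[0,0,0],110]
    - [[0,0,0],[0,0,0],110]
    - [[0,0,0],[0,0,0],110]
  grip_force: 12

```text
time_s: 34.33
tcp_pos: [0.4233, 0.21, 0.2975]
eef_rot: [179.7, 0.2, -5.5]
contact_force: [-0.2, 0.5, 1.2]
gripper_width: 0.0496
```

Run:
```python
from h import *
st=r.get_state();print(st["tcp_pos"],rk(st["tcp_pos"]),st["contact_force"],st["gripper_width"],st["eef_rot"])
```

```text
[0.42325217 0.20995804 0.29746761] [-0.0691  0.1633] [-0.2072488   0.49494327  1.17351485] 0.0495982896253186 [ 1.79720902e+02  1.79562227e-01 -5.46413024e+00]
```

Emit:
carry_out:
  plan:
    - [[0,0,0.03],[0,0,0],110]
    - [[0,0,0.025],[0,0,0],110]
    - [[0,0,0.015],[0,0,0],110]
    - [[0,0,0.007],[0,0,0],110]
    - [[0,0,0],[0,0,0],110]
    - [[0,0,0],[0,0,0],255]
    - [[0,0,0],[0,0,0],255]
    - [[0,0,0],[0,0,0],255]
    - [[0,0,0],[0,0,0],255]
    - [[0,0,0],[0,0,0],255]
    - [[0,0,0],[0,0,0],255]

```text
time_s: 35.25
tcp_pos: [0.4237, 0.2101, 0.2226]
eef_rot: [180.0, -0.0, -5.5]
contact_force: [-0.8, -2.2, 6.0]
gripper_width: 0.0195
```

Emit:
carry_out:
  plan:
    - [[0.0025,0,-0.0076],[0,0,0],255]
    - [[0.003,0,-0.0075],[0,0,0],255]
    - [[0.0038,0,-0.0071],[0,0,0],255]
    - [[0.0042,0,-0.0068],[0,0,0],255]
    - [[0.005,0,-0.0063],[0,0,0],255]
    - [[0.0053,0,-0.006],[0,0,0],255]
    - [[0.0049,0,-0.0044],[0,0,0],255]
    - [[0.0048,0,-0.004],[0,0,0],255]
    - [[0.0066,0,-0.0045],[0,0,0],255]
    - [[0.002,0,-0.001],[0,0,0],255]
    - [[0,0,0],[0,0,0],255]
    - [[0,0,0],[0,0,0],255]

```text
time_s: 36.25
tcp_pos: [0.4662, 0.2059, 0.278]
eef_rot: [180.0, -0.0, -5.5]
contact_force: [-2.7, -5.8, 3.7]
gripper_width: 0.0197
```

Emit:
carry_out:
  plan:
    - [[0,0,0],[0,0,0],110]
    - [[0,0,0],[0,0,0],110]
    - [[0,0,0],[0,0,0],110]
    - [[0,0,0],[0,0,0],110]
    - [[0,0,-0.03],[0,0,0],110]
    - [[0,0,-0.04],[0,0,0],110]
    - [[0,0,-0.04],[0,0,0],255]
    - [[0,0.035,0],[0,0,0],255]
    - [[0,0.035,0],[0,0,0],255]
    - [[0,0.035,0],[0,0,0],255]
    - [[0,0.035,0],[0,0,0],255]
    - [[0,0.023,0],[0,0,0],255]

```text
time_s: 37.25
tcp_pos: [0.4494, 0.0422, 0.3878]
eef_rot: [-180.0, -0.1, -5.5]
contact_force: [0.5, 0.5, -1.3]
gripper_width: 0.0153
```

Emit:
carry_out:
  plan:
    - [[0,0,0],[0,0,0],255]
    - [[0,0,0],[0,0,0],255]
    - [[0,0,0],[0,0,0],255]

```text
time_s: 37.5
tcp_pos: [0.4504, 0.0444, 0.3876]
eef_rot: [-180.0, -0.1, -5.5]
contact_force: [-0.0, 0.7, -0.2]
gripper_width: 0.0009
```

Run:
```python
from h import *
st=r.get_state();print(st["tcp_pos"],rk(st["tcp_pos"]),st["contact_force"],st["gripper_width"],st["eef_rot"])
snap("wrist","w8",None,1.2);c=r.get_calibration("wrist")
P=lambda x,y,z:[*wd(x,y),z]
for n,x,y,z in [("pad up",-.029,.165,.112),("deckL",0,.135,.045),("deckR",0,-.135,.045)]:print(n,(proj(c,P(x,y,z))*1.2).round(0))
```

```text
[0.45038308 0.04442569 0.38761796] [-0.0258  0.0012] [-0.03715992  0.6927684  -0.21347363] 0.000855534993953625 [-1.79964645e+02 -5.44973281e-02 -5.49968033e+00]
pad up [ 68. 237.]
deckL [146. 180.]
deckR [475. 181.]
```

View pics/w8.png

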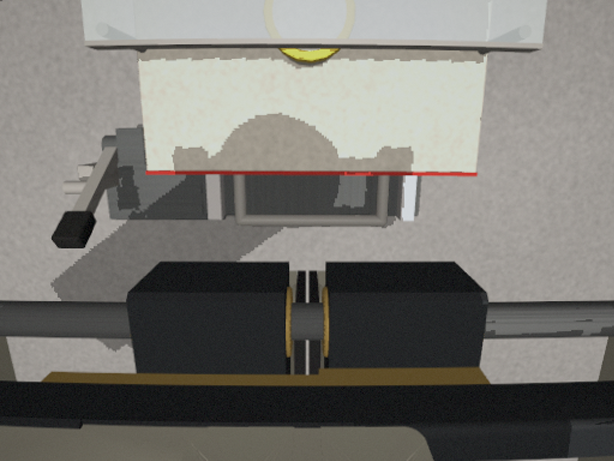

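The lever is up, with the pad at (73,229) as predicted for fully up relative to the deck. The rack sits about 4 mm forward, within its play. Going into the gap and pushing the deck face home.

Emit:
carry_out:
  plan:
    - [[0.011,0,0],[0,0,0],255]
    - [[0,0,0.035],[0,0,0],255]
    - [[0,0,0.04],[0,0,0],255]
    - [[0,0,0.04],[0,0,0],255]
    - [[0,0,0.03],[0,0,0],255]
    - [[0,0,0.025],[0,0,0],255]
    - [[0,0,0.015],[0,0,0],255]
    - [[0,0,0.002],[0,0,0],255]
    - [[0,0,0],[0,0,0],255]
    - [[0,0,0],[0,0,0],255]

```text
time_s: 38.38
tcp_pos: [0.4619, 0.0439, 0.2008]
eef_rot: [-180.0, -0.0, -5.4]
contact_force: [0.4, -0.6, 0.3]
gripper_width: 0.0001
```

Emit:
carry_out:
  plan:
    - [[0.004,0,0],[0,0,0],255]
    - [[0.004,0,0],[0,0,0],255]
    - [[0.004,0,0],[0,0,0],255]
    - [[0.005,0,0],[0,0,0],255]
    - [[0.006,0,0],[0,0,0],255]
    - [[0.006,0,0],[0,0,0],255]
    - [[0.006,0,0],[0,0,0],255]
    - [[0.006,0,0],[0,0,0],255]
    - [[0.006,0,0],[0,0,0],255]
    - [[0.006,0,0],[0,0,0],255]
    - [[0.006,0,0],[0,0,0],255]
    - [[0.006,0,0],[0,0,0],255]

```text
time_s: 39.38
tcp_pos: [0.5254, 0.0366, 0.2008]
eef_rot: [180.0, 0.1, -5.5]
contact_force: [-6.1, 1.9, 4.6]
gripper_width: 0.0003
```

Emit:
carry_out:
  plan:
    - [[0.006,0,0],[0,0,0],255]
    - [[0.006,0,0],[0,0,0],255]
    - [[0.005,0,0],[0,0,0],255]
    - [[0.004,0,0],[0,0,0],255]
    - [[0.003,0,0],[0,0,0],255]
    - [[0.002,0,0],[0,0,0],255]
    - [[0.002,0,0],[0,0,0],255]
    - [[0,0,0],[0,0,0],255]
    - [[0,0,0],[0,0,0],255]

```text
time_s: 40.13
tcp_pos: [0.5538, 0.0343, 0.2003]
eef_rot: [-180.0, -0.0, -5.5]
contact_force: [-0.9, -1.2, -0.7]
gripper_width: 0.0006
```

Run:
```python
from h import *
st=r.get_state();print(st["tcp_pos"],rk(st["tcp_pos"]),st["contact_force"],st["gripper_width"],st["eef_rot"])
```

```text
[0.55384449 0.03431545 0.20028286] [0.0782 0.0014] [-0.85032215 -1.20479195 -0.71059525] 0.0005524978090475808 [-1.79988469e+02 -3.60425938e-02 -5.47351963e+00]
```

Now creep to the stop.

Emit:
carry_out:
  plan:
    - [[0.0015,0,0],[0,0,0],255]
    - [[0.0015,0,0],[0,0,0],255]
    - [[0.001,0,0],[0,0,0],255]
    - [[0,0,0],[0,0,0],255]
    - [[0,0,0],[0,0,0],255]

```text
time_s: 40.55
tcp_pos: [0.557, 0.034, 0.2002]
eef_rot: [180.0, 0.1, -5.5]
contact_force: [-6.8, 1.5, 5.1]
gripper_width: 0.0003
```

Emit:
carry_out:
  plan:
    - [[0.0015,0,0],[0,0,0],255]
    - [[0.001,0,0],[0,0,0],255]
    - [[0,0,0],[0,0,0],255]
    - [[0,0,0],[0,0,0],255]

```text
time_s: 40.88
tcp_pos: [0.5577, 0.0338, 0.1999]
eef_rot: [179.9, 0.3, -5.5]
contact_force: [-16.0, 7.8, 11.3]
gripper_width: 0.0006
```

Emit:
carry_out:
  plan:
    - [[-0.008,0,0],[0,0,0],255]
    - [[-0.004,0,0],[0,0,0],255]
    - [[0,0,0],[0,0,0],255]
    - [[0,0,-0.03],[0,0,0],255]
    - [[0,0,-0.04],[0,0,0],255]
    - [[0,0,-0.04],[0,0,0],255]
    - [[0,0,-0.04],[0,0,0],255]
    - [[-0.02,0,-0.04],[0,0,0],255]
    - [[-0.04,0,0],[0,0,0],255]
    - [[-0.03,0,0],[0,0,0],255]
    - [[0,0,0],[0,0,0],255]
    - [[0,0,0],[0,0,0],255]

```text
time_s: 41.88
tcp_pos: [0.4592, 0.0433, 0.3889]
eef_rot: [-179.9, -0.2, -5.4]
contact_force: [0.1, 0.5, 0.6]
gripper_width: 0.0005
```

Run:
```python
from h import *
st=r.get_state();print(st["tcp_pos"],st["contact_force"])
im=r.capture("wrist")[:,:,::-1];c=r.get_calibration("wrist");S=r.get_calibration("scene")
s=r.capture("scene")[:,:,::-1][140:310,200:370]
P=lambda x,y,z:[*wd(x,y,0),z]
for n,x,y,z in [("pad up",-.029,.165,.112),("deckL",0,.135,.045),("deckR",0,-.135,.045),("tub",.1095,0,.099)]:print(n,proj(c,P(x,y,z)).round(0))
for n,x,y,z in [("jarb",.195,.0556,.203),("jara",.195,-.0545,.199),("tub",.1095,0,.099)]:
    print(n,((proj(S,P(x,y,z))-[200,140])*384/170+[512,0]).round(0) )
o=np.hstack([im,cv2.resize(s,(384,384),interpolation=cv2.INTER_CUBIC)])
o=cv2.resize(o,(784,336));print("scale",784/896);cv2.imwrite("pics/fin.png",o)
```

```text
[0.45916032 0.04329606 0.38887823] [0.14781138 0.48427045 0.57738291]
pad up [43. 96.]
deckL [114.  65.]
deckR [404.  66.]
tub [ 261. -106.]
jarb [687. 242.]
jara [599. 217.]
tub [661. 205.]
scale 0.875
```

View pics/fin.png

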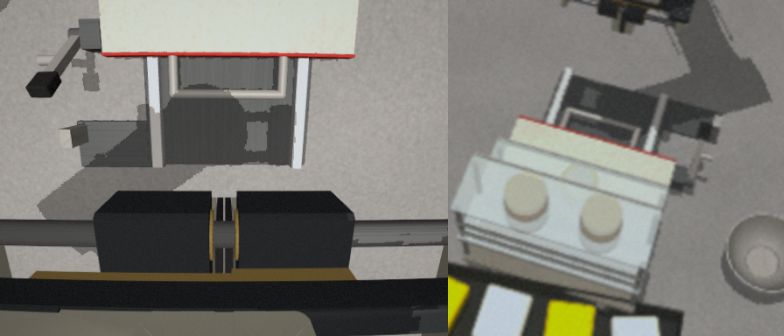

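Predictions and picture agree to within about 4 px: deck edge at rows 53–57, lever pad up at (43,82), jar lids at (525,188) and (601,208), tub at (580,177). Handing in.

```bash
python3 -c "
from plant import r
print(r.close_job()); print(r.get_state()['time_s'])"
```

```text
the job is handed in; nothing more can be done
None
the job is handed in; nothing more can be done
```

The job is done and handed in at about 42 s on the robot's clock. No verdict was reported.

**What I did:** I pulled the rack to its end stop and pressed the lever down to lock it. Three stock items were on the counter: two jars and one tub. By gripper width, the jars were jar_b and jar_a and the tub was tub_c. I put the jars on the upper shelf and the tub on the lower deck, and pushed each back under the board above. Then I pinched the lever, swung it up, and pushed the rack home until it hit the stop (about 16 N).

**Last checks:**
- **Rack and lever:** in the last wrist picture the deck edge and lever pad were within about 5 pixels of where they should be with the rack home and the lever fully up.
- **Stock:** in the last scene picture both jars and the tub stood upright within about 4 pixels of their expected places. That puts their centres about 0.11 m behind the shelf edge, sticking out about 5–7 mm.
- **jar_b depth:** a rough camera estimate put it about 12 mm deeper than the arm's position implied (0.120 m against 0.108 m). Both are within the allowed range.
- **Rack play:** the rack moved about 4 mm when I raised the lever, within its 10 mm of play.
- **Other things on the counter:** the arm went near none of them. I did not measure them again at the end.

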